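# Hook a spice ledge into its slotted upright and lock it

## Robot

A 6-joint arm with a two-finger parallel gripper is mounted at the origin on a cart in front of the work surface, level with it; the furniture and walls round the work are solid. World frame = base frame: x ahead of the robot, y to its left, z up, the work surface at z = 0. Lengths are in m, angles in degrees, forces in N, time in s.
With the tool pointing down it reaches from about 0.35 to 0.875 m from the base axis. Payload 4.2 kg.
Tool frame: the origin (TCP) lies midway between the tips of the shut fingers; the grasp point (between the pads) lies 19 mm behind it; z points along the fingers, y is the direction in which the jaws open and shut (so a half turn about z gives the same grasp; the last joint's range is limited). The gripper opens to 87 mm and grips with 3 to 60 N. Pads are 19 mm wide; open, the fingers measure 117 mm over their backs; the gripper's body (75 mm by 190 mm) begins 51 mm behind the grasp point.
Start: joints at [-49.183, 22.042, 0.453, 0, -68.411, -14.817], TCP at [0.274, -0.562, 0.223] pointing down, gripper open.
Joint ranges: [-179.83, 179.83], [-69.29, 118.12], [-61.27, 80.66], [-181.25, 117.63], [-171.15, -9.14], [-177.46, 177.46]. Speed limits (degrees/s): [159.86, 159.86, 180, 180, 180, 180].

## Interface

Orientations are given as a 3x3 rotation matrix whose columns are the frame's x, y, z axes.
In Python, from station import sense, capture, calibration, finish_job gives the robot as it stands.
- The arm moves only by the tool carry_out, never from a script. Its argument "commands" is one flat list of numbers, 6 for each row, row after row: the shift along the tool's x, y, z in mm, then the turn, a rotation vector about the tool's x, y, z in rad. A call has 1 to 5 rows; each row shifts and turns the pose as measured when the row begins, along the tool's axes as they then stand; what a row does not reach is not made up. A row lasts 1/8 s, in which the tool goes at most 62.5 mm and 10.7 degrees, less where a joint would pass 70% of its speed; a pose out of reach is approached as far as the arm can. A call is refused whole if a number of a shift passes 62.5 or a number of a turn 0.188, either way. A call with a gripper value outside its range is refused whole. "grip" is the finger opening in mm, from 0 to 87, set as the call begins (left out, the last holds). The fingers move at their own pace and stop on an object; the grip force is fixed at half the most. Time passes only in rows, so rows that do not move let the fingers close. It gives the time, the measured TCP pose, the force and the opening at its end, in the units of the state.
- sense(): the state, without advancing time (a new reading comes with each control period).
- capture(name): name is "side" or "top"; returns the picture (480x640x3 uint8, red, green, blue); there is no depth.
- calibration(name): a dict with "fx", "fy", "cx", "cy" (pixels), "dist" ([k1, k2, p1, p2, k3] as OpenCV has them; the pictures are not rectified), "rvec" (rotation vector, rad) and "tvec" (3), from world to camera coordinates, as OpenCV has them. Camera axes: x right, y down, z forward; pixel columns grow to the right and rows downward; lengths in m; the calibration is good to about 2 mm. A picture is of the moment at which its call begins. calibration takes no time and is no camera call.
- finish_job(): hands the job in, once; it reports no verdict.
The state is a dict: "time_s": time; "joints": joint angles; "joint_velocities": joint speeds; "effort": joint torques, N m; "tcp_pos": TCP position; "ee_rot": TCP orientation; "wrist_force": force on the tool from outside, world axes, zero at the start; "moment": the same for the moment, N m; "gripper_width": opening from 0.0 (shut) to 1.0 (fully open).
Only numpy, scipy, OpenCV 4.12 (cv2) and the standard library are available. Lean on these libraries where they do the work, as an engineer would, in place of code of your own. Each camera call takes 0.05 s, during which the arm holds its last target.

## Task

Put up the little wooden spice ledge: hook the two claws of its bracket into the two slots of the grey upright and let go, so that it hangs there resting on the red roller catch. Then press the ledge down from above until it snaps past the catch and is fully home, and leave it locked. Do not knock over or push aside the other things on the worktop.

Things in the scene. Friction and masses are not known exactly. Their poses are not given: they have to be found in the camera images.
- bracket: Loose spice ledge on a white steel bracket, about 0.24 kg, standing on the worktop the way up it is used. Origin: foot of its back edge, mid-width; x points out of the back, as the claws do; z up. Under the board two 5 mm steel cheeks at y = -18 and +18 mm (x -80 to 0, z 0 to 79). Centre of mass near x -55, z 65.
- ledge_top (a point): Middle of the top face of the wooden board, at bracket x -60, y 0, z 95 mm; axes as the bracket's. The board measures 120 (x) by 50 (y) by 16 mm (z 79 to 95) and overhangs the cheeks by 4.5 mm; it can be gripped from above across its long sides.
- claws (a point): Midway between the two claws, on the bracket's back edge plane, at bracket x 0, y 0, z 69 mm (underside of the shanks); axes as the bracket's. Claws at y = -18 and +18, each 5 mm wide: shank 8 mm tall reaching 12 mm back, with a lip at its end (x 7 to 12) that hangs 20 mm below the shank. 7 mm are free between back edge and lip.
- upright: Fixed grey steel upright on a dark foot. Origin on the worktop, in the front face, mid-width; x points into the plate (bracket's x and upright's x agree when hung), z up. Plate 90 mm wide, 5 mm thick (x 0 to 5), top edge at z 212, hollow behind between side flanges. Foot plate 8 mm thick, x -130 to 60, y -60 to 60. Smooth coat, friction about 0.25.
- slots (a point): Midway between the lower edges of the two upright slots, in the front face, at upright z 154 mm; axes as the upright's. Slots at y = -18 and +18, each 11 mm wide and 38 mm tall (z 0 to 38 from here). The claws pass in with point claws 20 to 30 mm above this point (25 is the middle) until the back edge meets the plate; then the lips drop behind the plate.
- upright_home (a point): In the front face, at upright z 85 mm; axes as the upright's. The bracket's origin lies here, axes parallel, when it is locked (shanks on the lower edges of the slots). Hooked and let go, it first rests on the roller catch 11 to 15 mm above this, and locks after being pressed down the rest of the way.
- catch (a joint): Sprung red roller, 10 mm thick, 18 mm wide, in the middle of the front face, axis at upright z 109.5 mm. Value in m: 0 = out (4.5 mm proud), grows as it is pushed in. A 7 mm round cross bar between the cheeks (bracket z 16, at the back edge) rests on it; 6 to 8 N down on the middle or back half of the board (the front end may jam) pushes it in; it springs out again above the bar.
- spice_jar_1: Bystander: spice jar with black lid and blue label, 41 mm across, 105 high; origin under its centre.
- spice_jar_2: Bystander: spice jar with black lid and dark label, 41 mm across, 105 high; origin under its centre.
- tin_1: Bystander: white and blue food tin, 57 mm across, 72 high; origin under its centre.
- mug_1: Bystander: white mug, orange-red inside, 62 x 92 x 51 mm; origin in its underside.
- timer: Bystander: red and cream kitchen timer, 63 mm across, 44 high; origin under its centre.
- bottle_4: Bystander: brown sauce bottle with green cap, 56 mm across, 214 high; origin under its centre.
- tin_2: Bystander: flat turquoise tin, 63 x 105 x 26 mm; origin under its centre.
- can_1: Bystander: pale drink can, 53 mm across, 134 high; origin under its centre.

How it is judged (in metres and radians):
On the way, in this order (a step that is already met when the one before it is completed fails the run):
1. the bracket hangs hooked in the slots on the catch, let go by the gripper (x of bracket in the frame of upright_home between -0.007 and 0.006 m and y of bracket in the frame of upright_home between -0.006 and 0.006 m and angle between the x axis of bracket and the x axis of upright_home, either way round below 0.12 rad and angle between bracket's own z axis and vertical below 0.12 rad and z of bracket in the frame of upright_home between 0.006 and 0.019 m and contact force between each of the arm, the fingers and bracket below 0.2 N), for 0.2 s.
2. the bracket has been pressed down past the catch, which has sprung out again (x of bracket in the frame of upright_home between -0.007 and 0.006 m and y of bracket in the frame of upright_home between -0.006 and 0.006 m and angle between the x axis of bracket and the x axis of upright_home, either way round below 0.12 rad and angle between bracket's own z axis and vertical below 0.12 rad and z of bracket in the frame of upright_home between -0.004 and 0.004 m and value of joint catch below 0.002 m), for 0.2 s.
At the end, for the whole second after the job is handed in: The bracket is hooked in both slots and locked: its origin within 4 mm of home in height and 6 mm sideways, its back edge at the plate within 6 mm, level and square to the upright within 0.12 rad, the catch out (under 2 mm), everything at rest (all of step 2 and linear speed of bracket below 0.01 m/s); the robot touches nothing.
It fails at once if another thing on the worktop is knocked over (angle between any of spice_jar_1, spice_jar_2, tin_1, mug_1, timer, bottle_4, tin_2, can_1's own z axis and vertical above 0.4 rad).
It fails at once if another thing on the worktop is pushed aside by more than 25 mm (distance of any of spice_jar_1, spice_jar_2, tin_1, mug_1, timer, bottle_4, tin_2, can_1 from where it was at the start of the episode above 0.025 m).
It also fails if it takes over 51 s, if anything falls off the work surface, if the arm or the gripper's body presses on something with over 40 N, if the wrist force passes 120 N, or if a joint passes its speed limit or range.

## Working session

There is one attempt and no reset: what is moved stays moved. The work goes in short steps, Python scripts to look and compute and a tool call to move; the robot and the scene stay as the last step left them, time stands still between calls to the robot, and variables do not carry over. Pictures are saved under pics/ and viewed, and the job is handed in when it is done.

Besides the shell and the picture viewer there is one more tool, called after "Emit:" by a JSON object that holds its "fn" and its "kwargs". carry_out: Moves the arm, as the interface text tells. Its arguments: {"type":"object","properties":{"commands":{"type":"array"},"grip":{"type":"number"}},"required":["commands"]}

```bash
ls; mkdir -p pics
python3 - <<'E'
from station import *
import cv2
s=sense(); print(s)
for n in("side","top"):
    im=capture(n); cv2.imwrite(f"pics/{n}0.png",im[:,:,::-1]); c=calibration(n); print(n,c)
    import numpy as np
    R=cv2.Rodrigues(np.array(c['rvec']))[0]; print(-R.T@np.array(c['tvec']).ravel())
E
```

```text
pics
{'time_s': 0.0, 'joints': array([-4.91833087e+01,  2.20919152e+01,  3.79200020e-01, -2.88918899e-02,
       -6.84100132e+01, -1.48159609e+01]), 'joint_velocities': array([-0.04225445, -0.02108057, -0.02017233,  0.08063107, -0.06157649,
        0.02872258]), 'effort': array([ 8.56042407e-04, -3.90663993e+01,  1.87413025e+01,  4.21990246e+00,
        1.10645496e-02, -2.05721958e-04]), 'tcp_pos': array([ 0.27373692, -0.56119736,  0.22144373]), 'ee_rot': array([[-8.98869954e-01, -4.38214232e-01, -1.04522775e-03],
       [-4.38215468e-01,  8.98867893e-01,  1.92753094e-03],
       [ 9.48501722e-05,  2.19063462e-03, -9.99997596e-01]]), 'wrist_force': array([-0.73444229, -0.69366625,  1.19429577]), 'moment': array([-0.01359431,  0.05323061,  0.01463178]), 'gripper_width': 1.0007679625540444}
side {'fx': 568.7800130825299, 'fy': 568.7800130825299, 'cx': 323.08411825751705, 'cy': 235.92191903848908, 'dist': array([0.03265896, 0.        , 0.        , 0.        , 0.        ]), 'rvec': array([ 2.16185207, -0.11757793,  0.09525214]), 'tvec': array([-0.59513307,  0.09561807,  1.63172882])}
[ 0.41023275 -1.35939179  1.00480257]
top {'fx': 556.264747944538, 'fy': 556.264747944538, 'cx': 310.50939056864877, 'cy': 237.45246702810115, 'dist': array([-0.00704641,  0.        ,  0.        ,  0.        ,  0.        ]), 'rvec': array([ 1.76391289, -1.95900799,  0.66888542]), 'tvec': array([0.01280527, 0.55471713, 1.27106748])}
[-0.32159291  0.06140131  1.34770007]
```

View pics/side0.png

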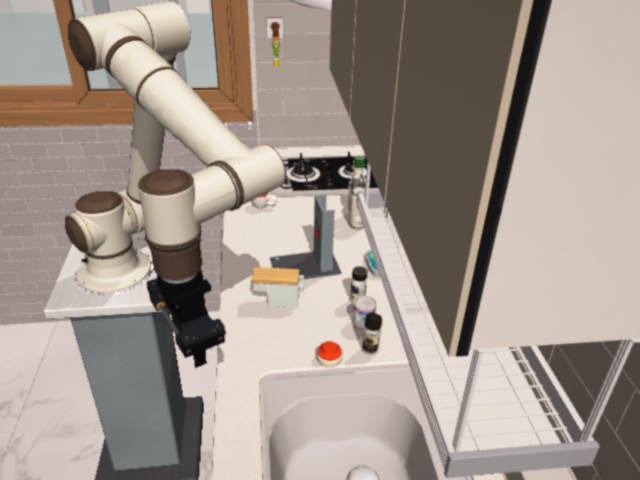

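View pics/top0.png

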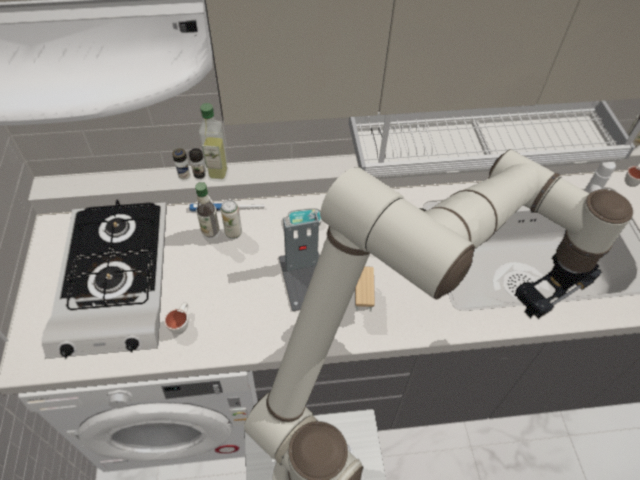

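The side view shows the board at about (276,277), the upright at (322,235), and jars, tin and timer around (330–375, 270–350). The top view shows the upright at (302,240), facing the robot, and the board at (365,288), partly hidden by the arm. I'll zoom in on both.

Run:
```python
import cv2
a=cv2.imread('pics/side0.png')[180:370,235:395]; cv2.imwrite('pics/side0z.png',cv2.resize(a,None,fx=3.15,fy=3.15,interpolation=cv2.INTER_CUBIC))
a=cv2.imread('pics/top0.png')[195:325,260:400]; cv2.imwrite('pics/top0z.png',cv2.resize(a,None,fx=4.5,fy=4.5,interpolation=cv2.INTER_CUBIC))
```

```text
(no output)
```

View pics/side0z.png

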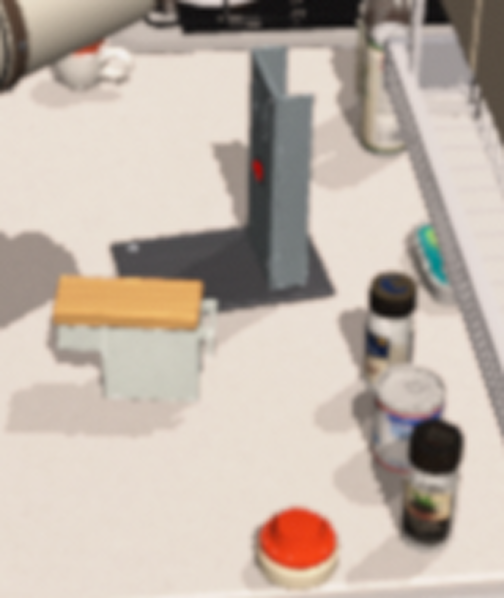

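View pics/top0z.png

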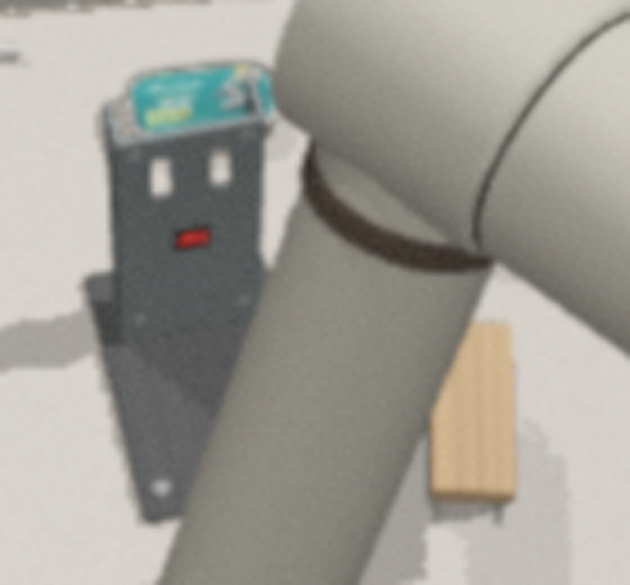

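```bash
cat > h.py <<'E'
import cv2,numpy as np
from station import *
def cal(n):
    c=calibration(n);K=np.array([[c['fx'],0,c['cx']],[0,c['fy'],c['cy']],[0,0,1.]])
    return K,np.array(c['dist']),np.array(c['rvec'],float),np.array(c['tvec'],float)
def proj(n,P):
    K,d,r,t=cal(n);return cv2.projectPoints(np.array(P,float).reshape(-1,3),r,t,K,d)[0].reshape(-1,2)
def ray(n,uv):
    K,d,r,t=cal(n);R=cv2.Rodrigues(r)[0]
    q=cv2.undistortPoints(np.array(uv,float).reshape(-1,1,2),K,d).reshape(-1,2)
    D=np.c_[q,np.ones(len(q))]@R
    return -R.T@t.ravel(),D/np.linalg.norm(D,axis=1)[:,None]
def atz(n,uv,z):
    o,D=ray(n,uv);return o+D*((z-o[2])/D[:,2])[:,None]
def tri(uvs,uvt):
    out=[]
    for a,b in zip(np.reshape(uvs,(-1,2)),np.reshape(uvt,(-1,2))):
        o1,d1=ray('side',[a]);o2,d2=ray('top',[b]);d1=d1[0];d2=d2[0]
        s=np.linalg.lstsq(np.c_[d1,-d2],o2-o1,rcond=None)[0]
        p,q=o1+s[0]*d1,o2+s[1]*d2;out.append(np.r_[(p+q)/2,np.linalg.norm(p-q)])
    return np.array(out)
def zoom(im,x0,x1,y0,y1,name,W=780,H=590):
    f=min(W/(x1-x0),H/(y1-y0));a=cv2.resize(im[y0:y1,x0:x1,::-1],None,fx=f,fy=f,interpolation=cv2.INTER_CUBIC)
    for x in range(x0,x1):
        if x%10==0:
            cv2.line(a,(int((x-x0+.5)*f),0),(int((x-x0+.5)*f),6),(0,0,255),1);cv2.putText(a,str(x),(int((x-x0+.5)*f),16),0,.35,(0,0,255),1)
    for y in range(y0,y1):
        if y%10==0:
            cv2.line(a,(0,int((y-y0+.5)*f)),(6,int((y-y0+.5)*f)),(0,0,255),1);cv2.putText(a,str(y),(8,int((y-y0+.5)*f)),0,.35,(0,0,255),1)
    cv2.imwrite('pics/'+name,a)
E
python3 - <<'E'
from h import *
s=cv2.imread('pics/side0.png')[:,:,::-1];t=cv2.imread('pics/top0.png')[:,:,::-1]
zoom(s,245,310,260,312,'s_b.png');zoom(t,345,385,260,312,'t_b.png');zoom(t,280,325,205,300,'t_u.png');zoom(s,265,345,190,280,'s_u.png')
E
```

```text
(no output)
```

View pics/s_b.png

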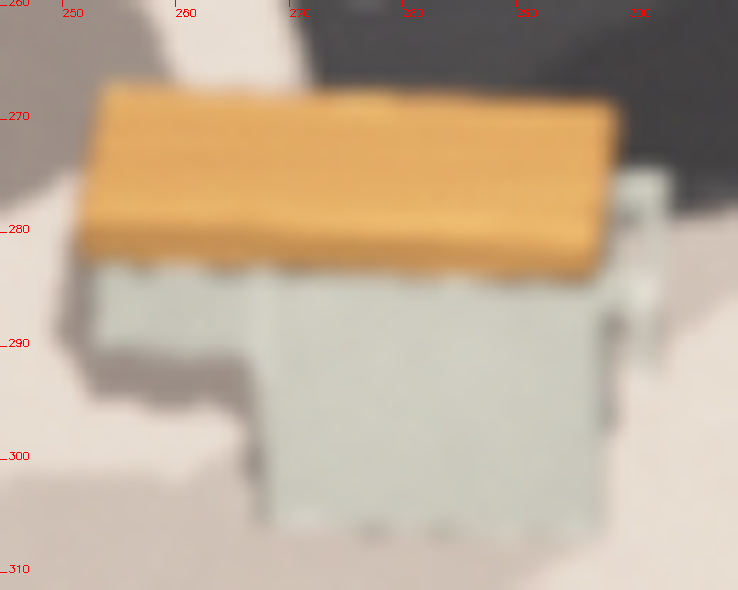

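View pics/t_b.png

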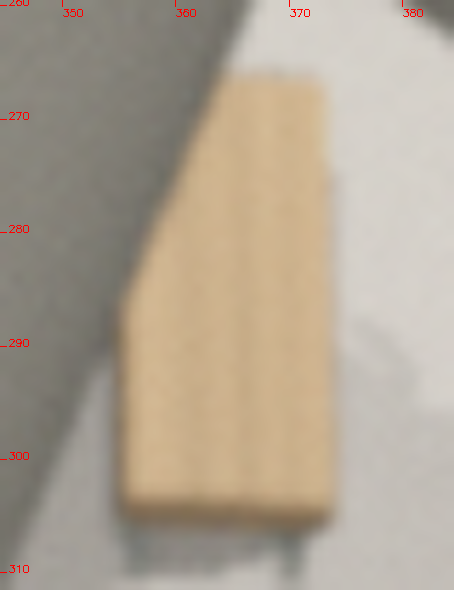

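View pics/t_u.png

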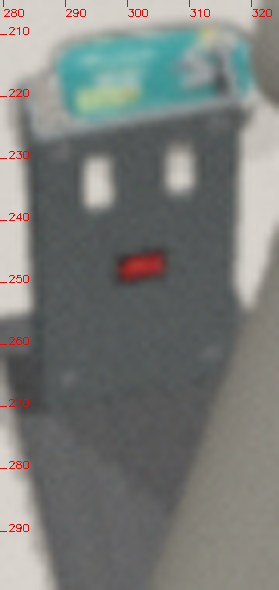

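View pics/s_u.png

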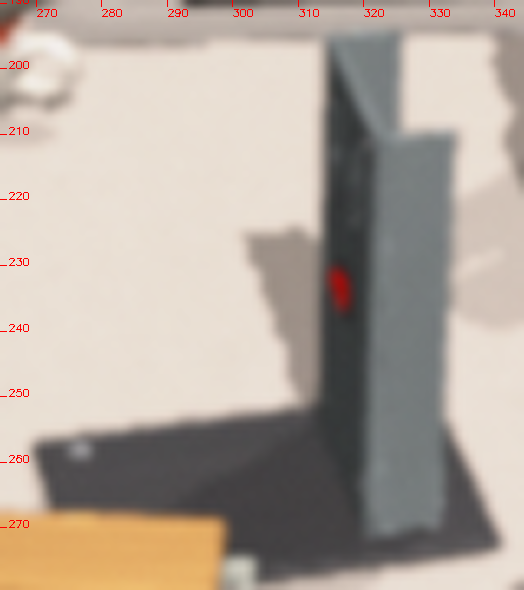

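Run:
```python
from h import *
np.set_printoptions(precision=4,suppress=True)
print('board side FL,FR,NL,NR',*atz('side',[(253.9,266.5),(299.1,268.6),(251.5,279.1),(296.9,281.3)],.095),sep='\n')
print('board top FR,NR,NL',*atz('top',[(373,266.1),(373.8,304),(355.2,303.1)],.095),sep='\n')
print('tri FR? (side NR, NL)',tri([(296.9,281.3),(251.5,279.1)],[(373,266.1),(373.8,304)]))
print('upr top',atz('side',[(314.4,195),(322.2,210.6)],.212)); print('upr bottom',atz('side',[(313.4,252),(319.8,271.5)],.008))
print('roller',tri([(316,234)],[(302.5,247.5)]))
t=cv2.imread('pics/top0.png').astype(int)
for y in (231,233,235): print(t[y,288:318].sum(1)//3)
for x in (295,306,307): print(t[222:246,x].sum(1)//3)
```

```text
board side FL,FR,NL,NR
[ 0.3954 -0.1487  0.095 ]
[ 0.5132 -0.1686  0.095 ]
[ 0.3882 -0.2017  0.095 ]
[ 0.5031 -0.2214  0.095 ]
board top FR,NR,NL
[ 0.5075 -0.2125  0.095 ]
[ 0.3899 -0.1937  0.095 ]
[ 0.3975 -0.1461  0.095 ]
tri FR? (side NR, NL) [[ 0.5062 -0.214   0.0914  0.0064]
 [ 0.3899 -0.195   0.0912  0.0042]]
upr top [[ 0.5717  0.0117  0.212 ]
 [ 0.5834 -0.0729  0.212 ]]
upr bottom [[ 0.573   0.0234  0.008 ]
 [ 0.581  -0.0738  0.008 ]]
roller [[ 0.5757 -0.0273  0.109   0.0056]]
[ 88  87  86  86  88 118 167 182 174 142 101  83  86  87  85  86  85  86
 118 165 186 188 165 112  83  85  83  88  86  88]
[ 85  86  85  84  87 136 193 202 190 153 104  87  86  86  84  87  86  84
 123 178 200 200 177 122  86  83  85  82  86  97]
[ 88  84  85  87  90 138 195 206 202 175 121  88  88  83  85  84  85  89
 106 142 162 155 133 100  86  83  86  87  86 100]
[161 149 146 136 106  92  87  97 138 182 193 202 207 206 204 188 138 105
  88  86  85  88  88  86]
[141 137 103  86  85  89  93 101 113 118 117 123 119 106  93  85  89  90
  86  85  85  86  80  69]
[143 128 100  89  85  93 112 133 157 165 168 178 172 142 110  89  83  87
  88  87  86  89  87  78]
```

Emit:
{"fn": "carry_out", "kwargs": {"commands": [60,7,0,0,0,0,60,7,0,0,0,0,60,7,0,0,0,0], "grip": 87}}

```text
time_s: 0.48
tcp_pos: [0.1031, -0.6215, 0.2197]
ee_rot: [[-0.895, -0.446, -0.002], [-0.446, 0.895, 0.004], [-0.001, 0.005, -1.0]]
wrist_force: [0.8, -0.8, 0.6]
gripper_width: 0.999
```

Run:
```python
from h import *
print(sense()['tcp_pos'])
t=capture('top');s=capture('side');cv2.imwrite('pics/top1.png',t[:,:,::-1]);cv2.imwrite('pics/side1.png',s[:,:,::-1])
zoom(t,270,390,200,320,'t1.png')
```

```text
[ 0.10314643 -0.62153134  0.21966221]
```

View pics/t1.png

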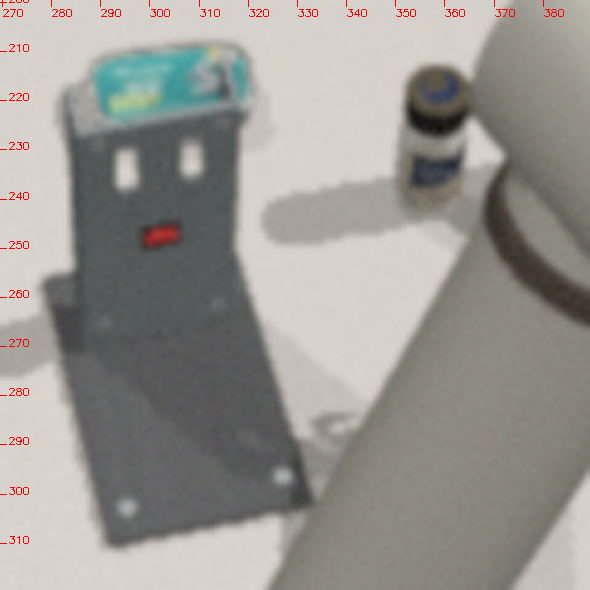

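Run:
```python
from h import *
np.set_printoptions(precision=4,suppress=True)
P=atz('top',[(292.3,310.8),(333.6,302.6),(278,256)],.008);print(P)
v=P[1]-P[0];print('near edge len',np.linalg.norm(v),'yaw',np.degrees(np.arctan2(v[1],v[0]))+90)
t=cv2.imread('pics/top1.png');g=t.astype(float).sum(2)/3
# slots weighted centroids
for x0 in (290,303):
    w=np.clip(g[226:242,x0:x0+11]-95,0,None);yy,xx=np.mgrid[226:242,x0:x0+11];c=((w*xx).sum()/w.sum(),(w*yy).sum()/w.sum());print(c,atz('top',[c],.173+.001))
    print((w.max(1)).astype(int))
hsv=cv2.cvtColor(t,cv2.COLOR_BGR2HSV)
m=((hsv[...,0]<8)|(hsv[...,0]>172))&(hsv[...,1]>130);m[:240]=0;m[256:]=0;m[:,:290]=0;m[:,315:]=0
yy,xx=np.nonzero(m);print(xx.min(),xx.max(),yy.min(),yy.max());c=(xx.mean(),yy.mean());print(c,atz('top',[c],.1095))
s=cv2.imread('pics/side1.png');hsv=cv2.cvtColor(s,cv2.COLOR_BGR2HSV)
m=((hsv[...,0]<8)|(hsv[...,0]>172))&(hsv[...,1]>130);m[:225]=0;m[245:]=0;m[:,:308]=0;m[:,325:]=0
yy,xx=np.nonzero(m);d=(xx.mean(),yy.mean());print(d,atz('side',[d],.1095),tri([d],[c]))
```

```text
[[ 0.441   0.0154  0.008 ]
 [ 0.4552 -0.101   0.008 ]
 [ 0.6289  0.0411  0.008 ]]
near edge len 0.11725640097048036 yaw 6.945355295460757
(np.float64(295.0409996095275), np.float64(233.70909800859036)) [[ 0.579  -0.0068  0.174 ]]
[ 37  13   9   8  43  85  99 107 112 113 110  93  47  12   0   0]
(np.float64(308.47197443749167), np.float64(232.11463187325256)) [[ 0.5808 -0.0429  0.174 ]]
[  0   3  25  52  85  92  98 106 101  68  26   0   0   0   0   0]
299 305 246 249
(np.float64(302.23809523809524), np.float64(247.38095238095238)) [[ 0.5792 -0.0259  0.1095]]
(np.float64(316.42105263157896), np.float64(233.3684210526316)) [[ 0.5746 -0.028   0.1095]] [[ 0.5764 -0.0264  0.1099  0.0041]]
```

Emit:
{"fn": "carry_out", "kwargs": {"commands": [-51,24,0,0,0,0,-51,24,0,0,0,0,-51,24,0,0,0,0,-51,24,0,0,0,0,-51,24,0,0,0,0]}}

```text
time_s: 1.2
tcp_pos: [0.2778, -0.3986, 0.2164]
ee_rot: [[-0.903, -0.43, -0.005], [-0.43, 0.903, 0.009], [0.0, 0.01, -1.0]]
wrist_force: [1.0, -0.2, 0.5]
gripper_width: 0.999
```

Emit:
{"fn": "carry_out", "kwargs": {"commands": [-51,24,0,0,0,0,-51,24,0,0,0,0,-51,24,0,0,0,0,-51,24,0,0,0,0]}}

```text
time_s: 1.7
tcp_pos: [0.4243, -0.2162, 0.2171]
ee_rot: [[-0.902, -0.431, -0.004], [-0.431, 0.902, 0.01], [-0.0, 0.011, -1.0]]
wrist_force: [0.8, -1.3, -0.6]
gripper_width: 0.999
```

Emit:
{"fn": "carry_out", "kwargs": {"commands": [0,0,0,0,0,0.156,0,0,0,0,0,0.156,0,0,0,0,0,0.156,0,0,0,0,0,0.156]}}

```text
time_s: 2.2
tcp_pos: [0.4267, -0.2104, 0.2157]
ee_rot: [[-0.982, 0.187, -0.007], [0.187, 0.982, 0.011], [0.009, 0.01, -1.0]]
wrist_force: [-0.1, -0.1, 0.5]
gripper_width: 0.998
```

```bash
cat >> h.py <<'E'
def goto(p,yaw_y):
    "shift in tool axes (mm) and rotvec (rad) to reach TCP p, pointing down, tool y at angle yaw_y deg"
    from scipy.spatial.transform import Rotation as Ro
    s=sense();R=s['ee_rot'];d=R.T@(np.array(p)-s['tcp_pos'])*1000
    a=np.radians(yaw_y);y=np.array([np.cos(a),np.sin(a),0]);z=np.array([0,0,-1.]);T=np.c_[np.cross(y,z),y,z]
    w=Ro.from_matrix(R.T@T).as_rotvec()
    print('t',round(s['time_s'],2),'tcp',s['tcp_pos'].round(4),'yawy',np.degrees(np.arctan2(R[1,1],R[0,1])).round(2),'F',s['wrist_force'].round(1),'w',round(s['gripper_width']*87,1))
    print('shift',d.round(1),'rot',w.round(3))
    return d,w
E
python3 - <<'E'
from h import *
goto((.454,-.181,.2),80.8);print(sense()['joints'].round(1))
t=capture('top');s=capture('side');cv2.imwrite('pics/top2.png',t[:,:,::-1]);zoom(s,225,345,230,330,'s2.png')
E
```

```text
t 2.2 tcp [ 0.4267 -0.2104  0.2157] yawy 79.23 F [-0.1 -0.1  0.5] w 86.8
shift [-21.5  33.8  15.9] rot [ 0.01  -0.009 -0.027]
[ -7.    8.1 -19.7  -0.7 -62.8 -93.4]
```

View pics/s2.png

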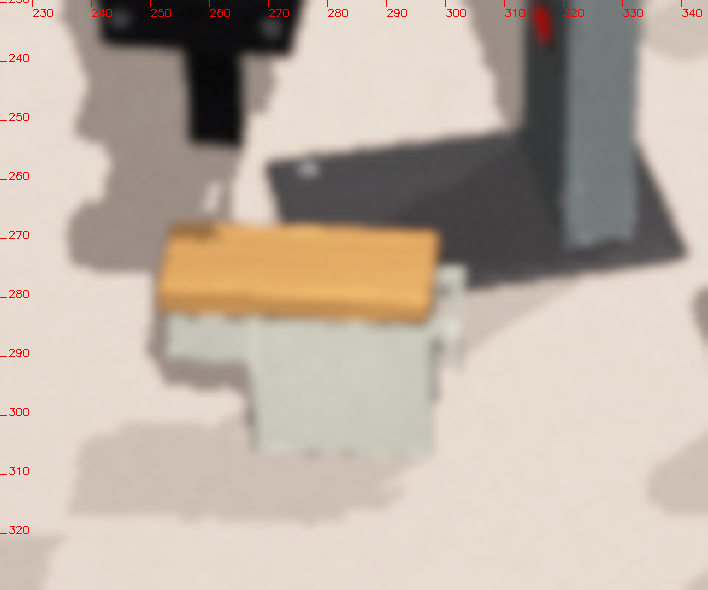

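View pics/top2.png

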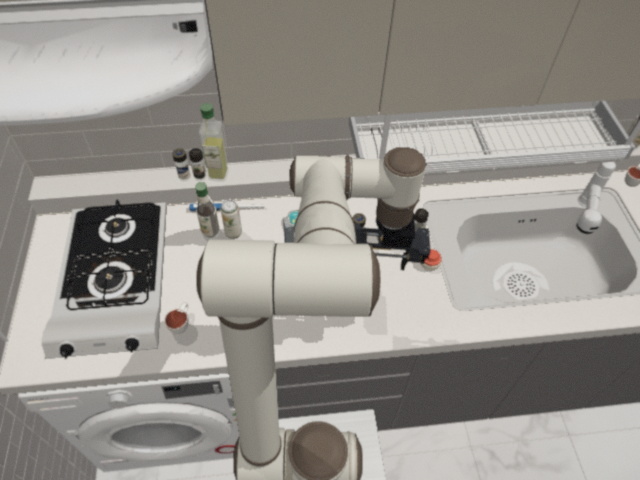

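Run:
```python
from h import *
s=sense();R=s['ee_rot'];p=s['tcp_pos']
for w in (-.0435,-.0585): print(w,proj('side',[p+R@[dx,w,0] for dx in(-.0095,.0095)]).round(1))
```

```text
-0.0435 [[266.5 252.2]
 [258.5 251.7]]
-0.0585 [[265.6 255.9]
 [257.5 255.4]]
```

Emit:
{"fn": "carry_out", "kwargs": {"commands": [-21.5,34,15,0.01,-0.009,-0.027,0,0,0,0,0,0]}}

```text
time_s: 2.55
tcp_pos: [0.4544, -0.1801, 0.2005]
ee_rot: [[-0.989, 0.149, 0.001], [0.149, 0.989, -0.0], [-0.001, -0.0, -1.0]]
wrist_force: [-0.2, 0.1, 0.9]
gripper_width: 0.997
```

Run:
```python
from h import *
goto((.454,-.181,.07),80.8)
s=capture('side');zoom(s,225,345,210,330,'s3.png')
```

```text
t 2.55 tcp [ 0.4544 -0.1801  0.2005] yawy 81.43 F [-0.2  0.1  0.9] w 86.8
shift [  0.4  -1.  130.5] rot [-0.     0.001  0.011]
```

View pics/s3.png

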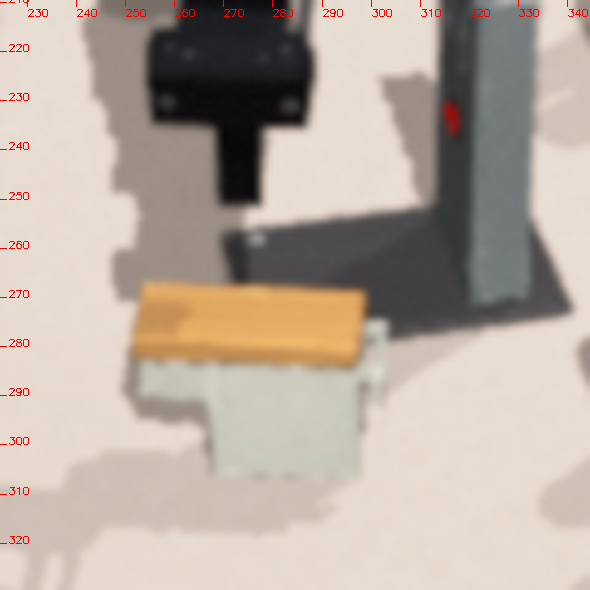

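Emit:
{"fn": "carry_out", "kwargs": {"commands": [0,0,45,0,0,0.01,0,0,45,0,0,0,0,0,35,0,0,0,0,0,3,0,0,0]}}

```text
time_s: 3.1
tcp_pos: [0.456, -0.1827, 0.0731]
ee_rot: [[-0.988, 0.155, 0.008], [0.155, 0.988, -0.002], [-0.009, -0.001, -1.0]]
wrist_force: [-0.4, 0.9, 0.3]
gripper_width: 1.001
```

Run:
```python
from h import *
goto((.454,-.181,.068),80.8)
s=capture('side');zoom(s,225,345,210,330,'s4.png')
```

```text
t 3.1 tcp [ 0.456  -0.1827  0.0731] yawy 81.11 F [-0.4  0.9  0.3] w 87.1
shift [2.3 1.3 5.1] rot [-0.001  0.009  0.005]
```

View pics/s4.png

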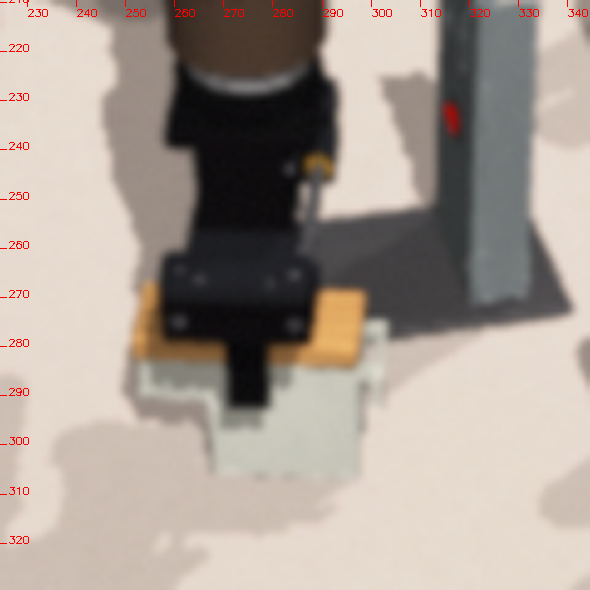

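Emit:
{"fn": "carry_out", "kwargs": {"commands": [2,1,4,0,0.009,0.005,0,0,0,0,0,0]}}

```text
time_s: 3.4
tcp_pos: [0.4573, -0.182, 0.0728]
ee_rot: [[-0.987, 0.159, 0.007], [0.159, 0.987, -0.002], [-0.008, -0.001, -1.0]]
wrist_force: [0.2, 0.5, -0.8]
gripper_width: 1.0
```

Emit:
{"fn": "carry_out", "kwargs": {"commands": [0,0,0,0,0,0,0,0,0,0,0,0,0,0,0,0,0,0,0,0,0,0,0,0,0,0,0,0,0,0], "grip": 35}}

```text
time_s: 4.03
tcp_pos: [0.4587, -0.182, 0.0751]
ee_rot: [[-0.987, 0.158, 0.012], [0.158, 0.987, -0.002], [-0.012, -0.0, -1.0]]
wrist_force: [-0.6, 0.4, -0.7]
gripper_width: 0.57
```

Run:
```python
from h import *
goto((.454,-.181,.068),80.8)
s=capture('side');zoom(s,225,345,210,330,'s5.png')
```

```text
t 4.03 tcp [ 0.4587 -0.182   0.0751] yawy 80.91 F [-0.6  0.4 -0.7] w 49.6
shift [4.9 0.3 7. ] rot [-0.     0.012  0.002]
```

View pics/s5.png

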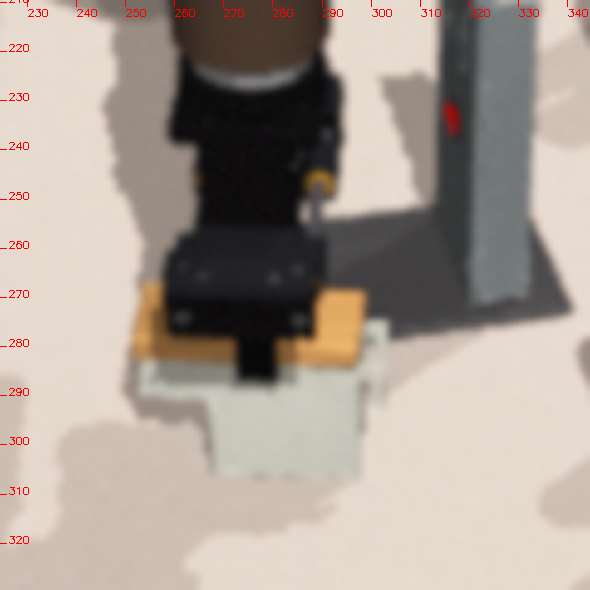

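Emit:
{"fn": "carry_out", "kwargs": {"commands": [2,0,5,0,0.006,0,3,0,9,0,0.006,0,0,0,4,0,0.004,0], "grip": 70}}

```text
time_s: 4.45
tcp_pos: [0.4533, -0.1812, 0.0557]
ee_rot: [[-0.987, 0.158, -0.005], [0.158, 0.987, 0.001], [0.005, -0.0, -1.0]]
wrist_force: [0.4, -0.0, -0.4]
gripper_width: 0.782
```

Run:
```python
from h import *
goto((.456,-.182,.068),80.8)
```

```text
t 4.45 tcp [ 0.4533 -0.1812  0.0557] yawy 80.91 F [ 0.4 -0.  -0.4] w 68.0
shift [ -2.8  -0.4 -12.3] rot [-0.    -0.005  0.002]
```

Emit:
{"fn": "carry_out", "kwargs": {"commands": [-2,0,-9,0,-0.004,0,0,0,0,0,0,0]}}

```text
time_s: 4.7
tcp_pos: [0.4554, -0.1816, 0.0647]
ee_rot: [[-0.987, 0.158, -0.002], [0.158, 0.987, -0.0], [0.002, -0.001, -1.0]]
wrist_force: [0.5, 0.9, -0.4]
gripper_width: 0.8
```

Emit:
{"fn": "carry_out", "kwargs": {"commands": [0,0,0,0,0,0,0,0,0,0,0,0,0,0,0,0,0,0], "grip": 35}}

```text
time_s: 5.08
tcp_pos: [0.4556, -0.1816, 0.0652]
ee_rot: [[-0.987, 0.158, -0.001], [0.158, 0.987, -0.0], [0.001, -0.0, -1.0]]
wrist_force: [0.4, 0.8, -0.6]
gripper_width: 0.571
```

Run:
```python
from h import *
goto((.456,-.182,.068),80.8)
```

```text
t 5.08 tcp [ 0.4556 -0.1816  0.0652] yawy 80.91 F [ 0.4  0.8 -0.6] w 49.7
shift [-0.5 -0.4 -2.8] rot [-0.    -0.001  0.002]
```

Emit:
{"fn": "carry_out", "kwargs": {"commands": [0,0,-30,0,0,0,0,0,-45,0,0,0,0,0,-38,0,0,0]}}

```text
time_s: 5.45
tcp_pos: [0.4516, -0.1808, 0.176]
ee_rot: [[-0.987, 0.16, -0.015], [0.16, 0.987, 0.003], [0.015, 0.0, -1.0]]
wrist_force: [0.7, 0.1, -3.0]
gripper_width: 0.571
```

Run:
```python
from h import *
goto((.470,-.040,.175),97.3)
s=capture('side');zoom(s,225,345,190,310,'s6.png')
```

```text
t 5.45 tcp [ 0.4516 -0.1808  0.176 ] yawy 80.81 F [ 0.7  0.1 -3. ] w 49.6
shift [  4.3 141.9   1.1] rot [ 0.002 -0.015 -0.288]
```

View pics/s6.png

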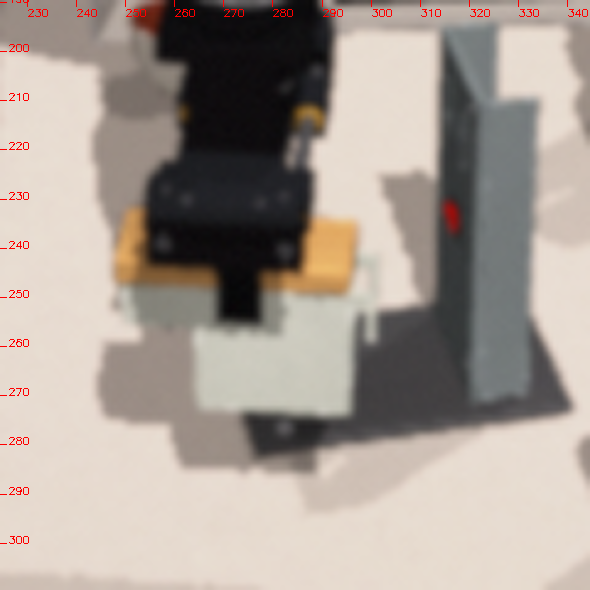

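Emit:
{"fn": "carry_out", "kwargs": {"commands": [4,47,1,0,-0.015,0,0,47,0,0,0,0,0,45,0,0,0,0,0,0,0,0,0,-0.144,0,0,0,0,0,-0.144]}}

```text
time_s: 6.12
tcp_pos: [0.4712, -0.0396, 0.1784]
ee_rot: [[-0.991, -0.134, 0.008], [-0.134, 0.991, -0.001], [-0.008, -0.002, -1.0]]
wrist_force: [0.1, 0.4, -3.0]
gripper_width: 0.57
```

Emit:
{"fn": "carry_out", "kwargs": {"commands": [0,0,0,0,0,0]}}

```text
time_s: 6.25
tcp_pos: [0.4706, -0.0394, 0.1776]
ee_rot: [[-0.991, -0.133, 0.006], [-0.133, 0.991, -0.001], [-0.006, -0.002, -1.0]]
wrist_force: [-0.3, -0.2, -2.0]
gripper_width: 0.567
```

Run:
```python
from h import *
goto((.470,-.040,.175),97.3)
s=capture('side');zoom(s,225,345,160,280,'s7.png');t=capture('top');cv2.imwrite('pics/top7.png',t[:,:,::-1]);cv2.imwrite('pics/side7.png',s[:,:,::-1])
```

```text
t 6.25 tcp [ 0.4706 -0.0394  0.1776] yawy 97.64 F [-0.3 -0.2 -2. ] w 49.3
shift [ 0.7 -0.5  2.6] rot [-0.002  0.006  0.006]
```

View pics/s7.png

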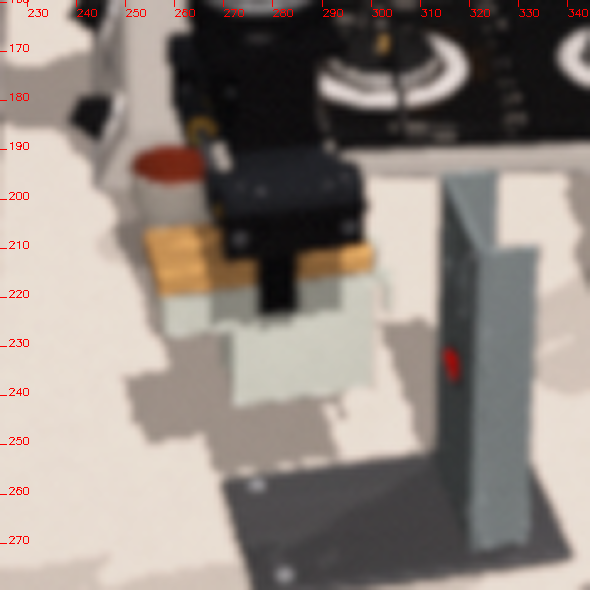

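View pics/top7.png

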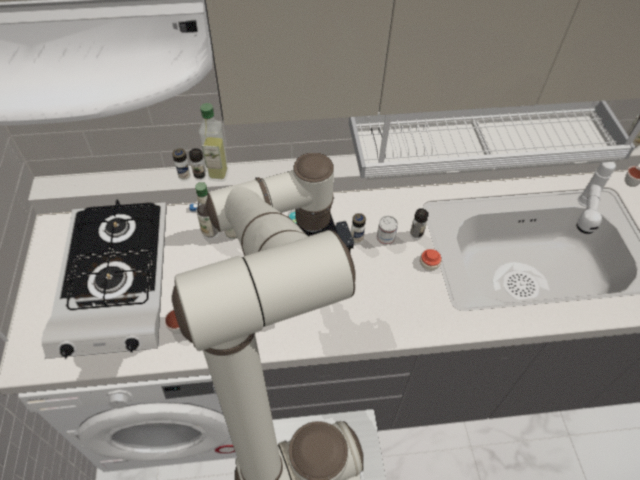

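Emit:
{"fn": "carry_out", "kwargs": {"commands": [-13,0,2.5,-0.002,0.006,0.004,-13,0,0,0,0,0,0,0,0,0,0,0]}}

```text
time_s: 6.72
tcp_pos: [0.4989, -0.0365, 0.1749]
ee_rot: [[-0.992, -0.124, 0.0], [-0.124, 0.992, 0.0], [-0.0, 0.0, -1.0]]
wrist_force: [-0.3, -0.3, -2.8]
gripper_width: 0.567
```

```bash
cat >> h.py <<'E'
def st():
    d=goto((.4706,-.0394,.1752),97.4);s=sense();p=s['tcp_pos'];a=np.radians(7.4);u=np.array([np.cos(a),np.sin(a)]);n=np.array([-u[1],u[0]])
    print('along',round(p[:2]@u+.056-.5688,4),'lat',round(p[:2]@n+.0998,4),'dz',round(p[2]-.0652-.085,4))
E
python3 - <<'E'
from h import *
st()
s=capture('side');zoom(s,255,345,180,280,'s8.png');cv2.imwrite('pics/side8.png',s[:,:,::-1])
E
```

```text
t 6.72 tcp [ 0.4989 -0.0365  0.1749] yawy 97.12 F [-0.3 -0.3 -2.8] w 49.4
shift [28.4  0.7 -0.4] rot [ 0.     0.    -0.005]
along -0.0228 lat -0.0007 dz 0.0247
```

View pics/s8.png

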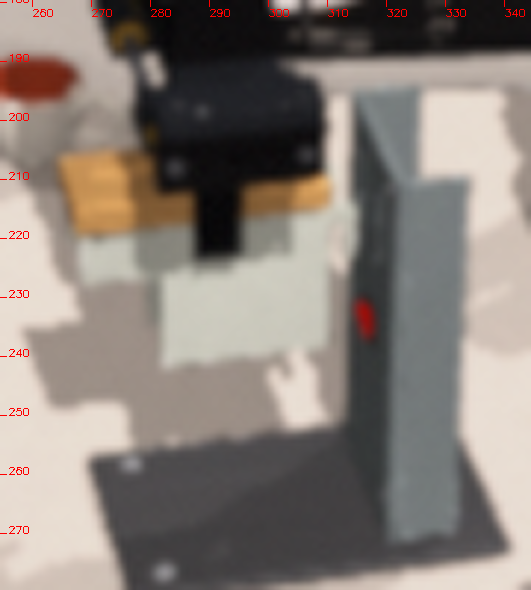

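Run:
```python
from h import *
np.set_printoptions(precision=1,suppress=True)
s=sense();p=s['tcp_pos'];R=s['ee_rot']
B=np.c_[-R[:,0],R[:,1],-R[:,2]]  # bracket axes
o=p-B@[-.056,0,.0652]
bp=np.array([(0,-.0205,0),(-.08,-.0205,0),(0,-.025,.079),(-.12,-.025,.079)]);ob=np.array([(310.3,238),(282.1,241.9),(310.4,214.2),(268.1,219.3)])
print(np.c_[proj('side',o+bp@B.T),ob])
a=np.radians(7.4);c,q=np.cos(a),np.sin(a);U=np.array([[c,-q,0],[q,c,0],[0,0,1]]);uo=np.array([.577,-.0261,0])
up=np.array([(0,-.045,.212),(0,-.045,.008),(0,.045,.212),(0,.045,.008)]);ou=np.array([(322.1,210.5),(320,271.2),(314.5,195),(313.4,252)])
print(np.c_[proj('side',uo+up@U.T),ou])
```

```text
[[310.8 238.  310.3 238. ]
 [282.6 241.4 282.1 241.9]
 [311.5 214.9 310.4 214.2]
 [267.7 219.8 268.1 219.3]]
[[321.9 210.2 322.1 210.5]
 [320.3 270.8 320.  271.2]
 [314.  193.8 314.5 195. ]
 [313.  253.  313.4 252. ]]
```

Emit:
{"fn": "carry_out", "kwargs": {"commands": [-7,0.7,0,0,0,-0.005,-6,0,0,0,0,0]}}

```text
time_s: 7.02
tcp_pos: [0.5111, -0.0343, 0.1746]
ee_rot: [[-0.992, -0.129, -0.001], [-0.129, 0.992, 0.0], [0.001, 0.001, -1.0]]
wrist_force: [-1.0, 0.0, -3.1]
gripper_width: 0.567
```

```bash
python3 -c "
from h import *
st()"
```

```text
t 7.03 tcp [ 0.5111 -0.0343  0.1746] yawy 97.39 F [-1.   0.  -3.1] w 49.3
shift [40.8  0.2 -0.5] rot [ 0.001 -0.001 -0.   ]
along -0.0104 lat -0.0001 dz 0.0244
```

Emit:
{"fn": "carry_out", "kwargs": {"commands": [-5,0,-0.5,0,0,0,-4,0,0,0,0,0]}}

```text
time_s: 7.28
tcp_pos: [0.5209, -0.033, 0.1752]
ee_rot: [[-0.992, -0.129, -0.001], [-0.129, 0.992, 0.0], [0.001, 0.0, -1.0]]
wrist_force: [-0.0, 0.1, -2.3]
gripper_width: 0.572
```

```bash
python3 -c "
from h import *
st()
s=capture('side');zoom(s,275,345,190,260,'s9.png')"
```

```text
t 7.28 tcp [ 0.5209 -0.033   0.1752] yawy 97.39 F [-0.   0.1 -2.3] w 49.8
shift [50.7  0.1  0.1] rot [ 0.    -0.001 -0.   ]
along -0.0005 lat -0.0 dz 0.025
```

View pics/s9.png

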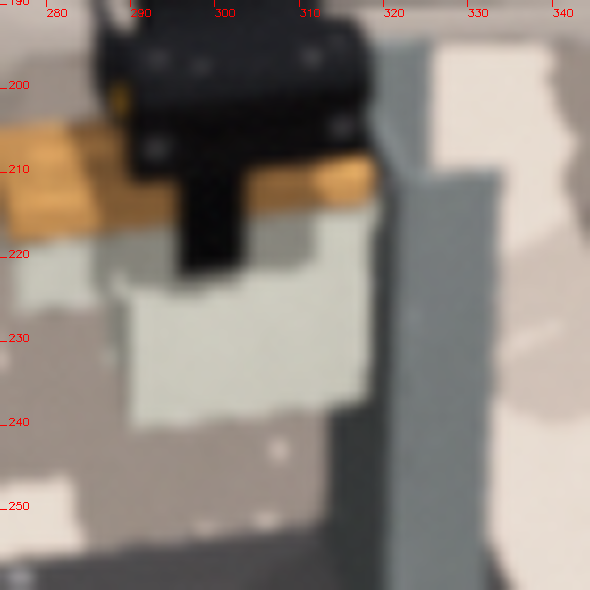

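Emit:
{"fn": "carry_out", "kwargs": {"commands": [-2,0,0,0,0,0]}}

```text
time_s: 7.45
tcp_pos: [0.5231, -0.0327, 0.1752]
ee_rot: [[-0.992, -0.129, -0.001], [-0.129, 0.992, 0.0], [0.001, 0.0, -1.0]]
wrist_force: [-5.5, 0.3, 0.3]
gripper_width: 0.57
```

Emit:
{"fn": "carry_out", "kwargs": {"commands": [-2,0,0,0,0,0]}}

```text
time_s: 7.58
tcp_pos: [0.5231, -0.0328, 0.1746]
ee_rot: [[-0.992, -0.128, -0.006], [-0.128, 0.992, -0.0], [0.006, 0.0, -1.0]]
wrist_force: [-6.8, -0.4, -1.1]
gripper_width: 0.566
```

```bash
python3 -c "
from h import *
st()"
```

```text
t 7.58 tcp [ 0.5231 -0.0328  0.1746] yawy 97.37 F [-6.8 -0.4 -1.1] w 49.2
shift [52.9  0.2 -0.3] rot [ 0.    -0.006 -0.001]
along 0.0017 lat -0.0001 dz 0.0244
```

Emit:
{"fn": "carry_out", "kwargs": {"commands": [1,0,3,0,-0.004,0,0,0,4,0,0,0]}}

```text
time_s: 7.82
tcp_pos: [0.523, -0.0328, 0.1676]
ee_rot: [[-0.992, -0.128, 0.001], [-0.128, 0.992, 0.001], [-0.001, 0.001, -1.0]]
wrist_force: [0.9, -0.3, -2.4]
gripper_width: 0.567
```

```bash
python3 -c "
from h import *
st()"
```

```text
t 7.83 tcp [ 0.523  -0.0328  0.1676] yawy 97.38 F [ 0.9 -0.3 -2.4] w 49.4
shift [52.8  0.2 -7.6] rot [ 0.001  0.001 -0.   ]
along 0.0016 lat -0.0001 dz 0.0174
```

Emit:
{"fn": "carry_out", "kwargs": {"commands": [0,0,2,0,0,0]}}

```text
time_s: 7.95
tcp_pos: [0.5228, -0.0329, 0.1656]
ee_rot: [[-0.992, -0.129, 0.0], [-0.129, 0.992, 0.0], [-0.0, 0.0, -1.0]]
wrist_force: [-4.1, 0.0, 4.4]
gripper_width: 0.569
```

Emit:
{"fn": "carry_out", "kwargs": {"commands": [0,0,1.5,0,0,0]}}

```text
time_s: 8.07
tcp_pos: [0.5222, -0.033, 0.165]
ee_rot: [[-0.992, -0.129, -0.001], [-0.129, 0.992, -0.0], [0.001, -0.0, -1.0]]
wrist_force: [-7.3, 1.4, 8.9]
gripper_width: 0.563
```

```bash
python3 -c "
from h import *
st()"
```

```text
t 8.07 tcp [ 0.5222 -0.033   0.165 ] yawy 97.42 F [-7.3  1.4  8.9] w 49.0
shift [ 52.    0.4 -10.1] rot [-0.    -0.001  0.   ]
along 0.0008 lat -0.0002 dz 0.0148
```

Emit:
{"fn": "carry_out", "kwargs": {"commands": [0.3,0,-1,0,0,0]}}

```text
time_s: 8.2
tcp_pos: [0.5223, -0.0329, 0.1663]
ee_rot: [[-0.992, -0.129, 0.001], [-0.129, 0.992, 0.0], [-0.001, -0.0, -1.0]]
wrist_force: [0.2, 0.2, -2.3]
gripper_width: 0.565
```

Emit:
{"fn": "carry_out", "kwargs": {"commands": [0,0,0,0,0,0,0,0,0,0,0,0], "grip": 75}}

```text
time_s: 8.45
tcp_pos: [0.524, -0.0328, 0.1671]
ee_rot: [[-0.992, -0.13, 0.005], [-0.13, 0.992, 0.0], [-0.005, -0.0, -1.0]]
wrist_force: [-0.9, -0.5, 0.6]
gripper_width: 0.715
```

```bash
python3 -c "
from h import *
st()
s=capture('side');zoom(s,255,345,170,260,'s10.png')"
```

```text
t 8.45 tcp [ 0.524  -0.0328  0.1671] yawy 97.46 F [-0.9 -0.5  0.6] w 62.2
shift [53.8  0.4 -8.3] rot [-0.     0.005  0.001]
along 0.0026 lat -0.0002 dz 0.0169
```

View pics/s10.png

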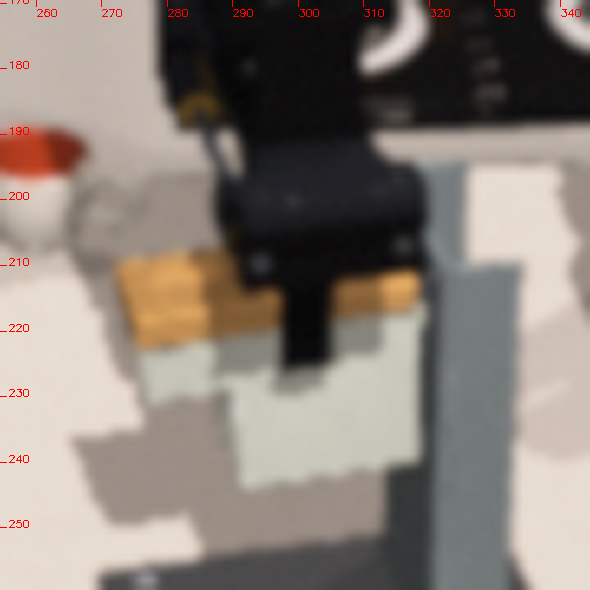

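Emit:
{"fn": "carry_out", "kwargs": {"commands": [0,0,0,0,0,0,0,0,-10,0,0,0,0,0,-20,0,0,0,0,0,-25,0,0,0,0,0,0,0,0,0]}}

```text
time_s: 9.12
tcp_pos: [0.5247, -0.0329, 0.2257]
ee_rot: [[-0.991, -0.13, 0.007], [-0.13, 0.991, -0.0], [-0.007, -0.001, -1.0]]
wrist_force: [-0.4, -0.1, -0.4]
gripper_width: 0.861
```

```bash
python3 -c "
from h import *
st()
s=capture('side');zoom(s,255,345,170,260,'s11.png')"
```

```text
t 9.12 tcp [ 0.5247 -0.0329  0.2257] yawy 97.48 F [-0.4 -0.1 -0.4] w 74.9
shift [54.9  0.7 50.1] rot [-0.001  0.007  0.001]
along 0.0033 lat -0.0004 dz 0.0755
```

View pics/s11.png

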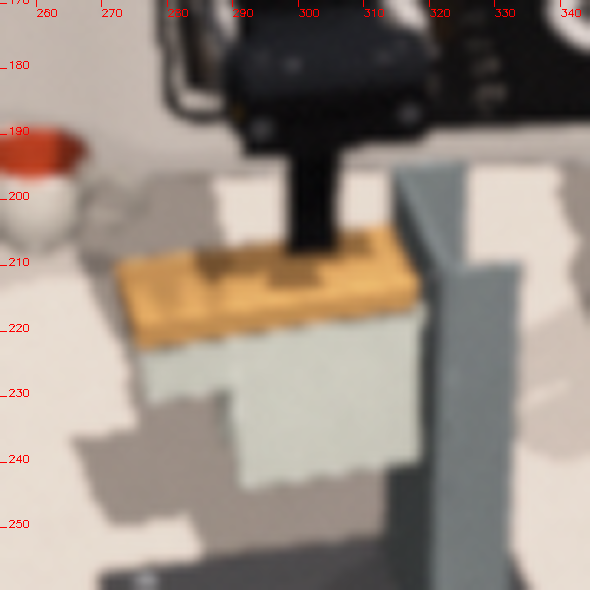

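Emit:
{"fn": "carry_out", "kwargs": {"commands": [-15,0,0,0,0.007,0,0,0,0,0,0,0,0,0,0,0,0,0,0,0,0,0,0,0,0,0,0,0,0,0], "grip": 0}}

```text
time_s: 9.8
tcp_pos: [0.5357, -0.0312, 0.2213]
ee_rot: [[-0.992, -0.129, -0.009], [-0.129, 0.992, -0.001], [0.01, 0.0, -1.0]]
wrist_force: [0.1, -1.0, -1.4]
gripper_width: 0.378
```

Emit:
{"fn": "carry_out", "kwargs": {"commands": [0,0,0,0,0,0,0,0,0,0,0,0,0,0,0,0,0,0]}}

```text
time_s: 10.18
tcp_pos: [0.5354, -0.0312, 0.2215]
ee_rot: [[-0.992, -0.129, -0.009], [-0.129, 0.992, -0.001], [0.009, 0.0, -1.0]]
wrist_force: [-0.6, 0.6, 0.1]
gripper_width: 0.051
```

```bash
python3 -c "
from h import *
st()
s=capture('side');zoom(s,255,345,170,260,'s12.png')"
```

```text
t 10.18 tcp [ 0.5354 -0.0312  0.2215] yawy 97.41 F [-0.6  0.6  0.1] w 4.4
shift [64.9  0.2 46.9] rot [ 0.    -0.009  0.   ]
along 0.0141 lat -0.0001 dz 0.0713
```

View pics/s12.png

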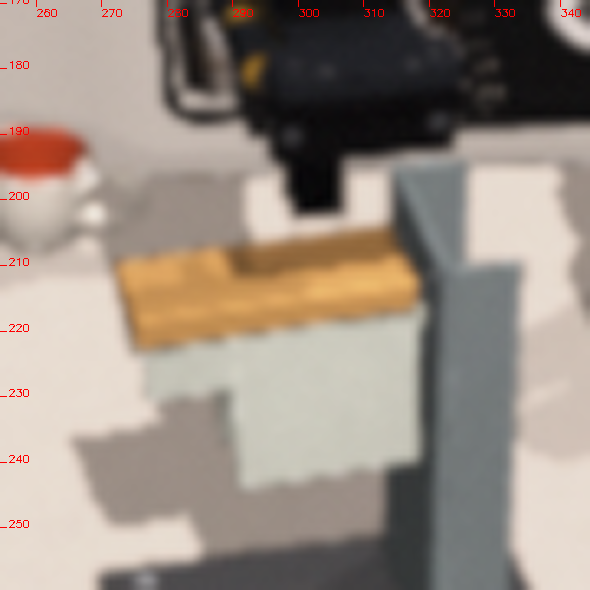

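Emit:
{"fn": "carry_out", "kwargs": {"commands": [-6,0,18,0,-0.009,0,0,0,5,0,0,0]}}

```text
time_s: 10.48
tcp_pos: [0.5417, -0.0304, 0.1986]
ee_rot: [[-0.992, -0.129, 0.002], [-0.129, 0.992, 0.0], [-0.002, 0.0, -1.0]]
wrist_force: [0.4, -0.4, 0.1]
gripper_width: 0.003
```

```bash
python3 -c "
from h import *
st()"
```

```text
t 10.47 tcp [ 0.5417 -0.0304  0.1986] yawy 97.41 F [ 0.4 -0.4  0.1] w 0.3
shift [71.8  0.3 23.3] rot [0.    0.002 0.   ]
along 0.0205 lat -0.0001 dz 0.0484
```

Emit:
{"fn": "carry_out", "kwargs": {"commands": [0,0,4,0,0,0,0,0,3,0,0,0,0,0,3,0,0,0]}}

```text
time_s: 10.85
tcp_pos: [0.5437, -0.0312, 0.1942]
ee_rot: [[-0.991, -0.131, 0.008], [-0.131, 0.991, -0.002], [-0.008, -0.003, -1.0]]
wrist_force: [-2.7, -0.4, 9.5]
gripper_width: 0.007
```

Emit:
{"fn": "carry_out", "kwargs": {"commands": [0,0,3,0,0,0,0,0,3,0,0,0]}}

```text
time_s: 11.1
tcp_pos: [0.5456, -0.0315, 0.1932]
ee_rot: [[-0.991, -0.133, 0.015], [-0.133, 0.991, -0.003], [-0.015, -0.005, -1.0]]
wrist_force: [-1.1, 1.0, 5.5]
gripper_width: 0.001
```

```bash
python3 -c "
from h import *
st()
s=capture('side');zoom(s,255,345,170,260,'s13.png')"
```

```text
t 11.1 tcp [ 0.5456 -0.0315  0.1932] yawy 97.64 F [-1.1  1.   5.5] w 0.1
shift [75.6  2.3 16.9] rot [-0.005  0.015  0.004]
along 0.0242 lat -0.0017 dz 0.043
```

View pics/s13.png

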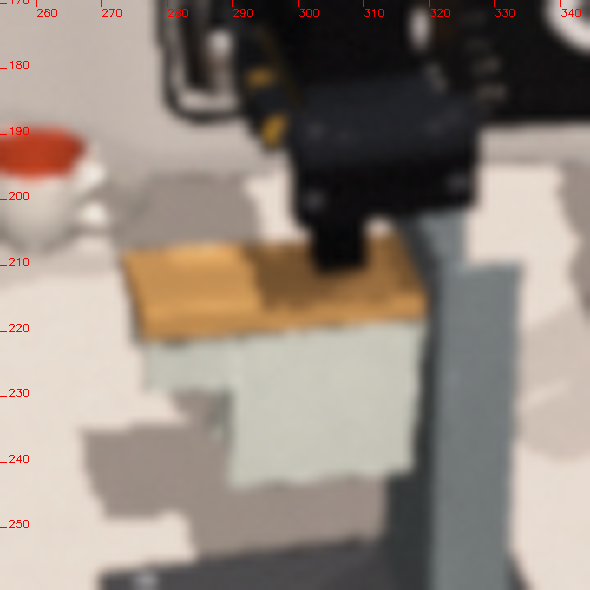

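Emit:
{"fn": "carry_out", "kwargs": {"commands": [0,0,-8,0,0,0,24,1.7,0,-0.005,0.015,0.004,0,0,0,0,0,0]}}

```text
time_s: 11.52
tcp_pos: [0.5216, -0.0329, 0.2024]
ee_rot: [[-0.992, -0.129, 0.001], [-0.129, 0.992, 0.0], [-0.001, 0.0, -1.0]]
wrist_force: [0.3, 0.2, 0.9]
gripper_width: 0.009
```

```bash
python3 -c "
from h import *
st()
s=capture('side');zoom(s,255,345,170,260,'s14.png')"
```

```text
t 11.53 tcp [ 0.5216 -0.0329  0.2024] yawy 97.41 F [0.3 0.2 0.9] w 0.8
shift [51.4  0.1 27.2] rot [0.    0.001 0.   ]
along 0.0002 lat -0.0 dz 0.0522
```

View pics/s14.png

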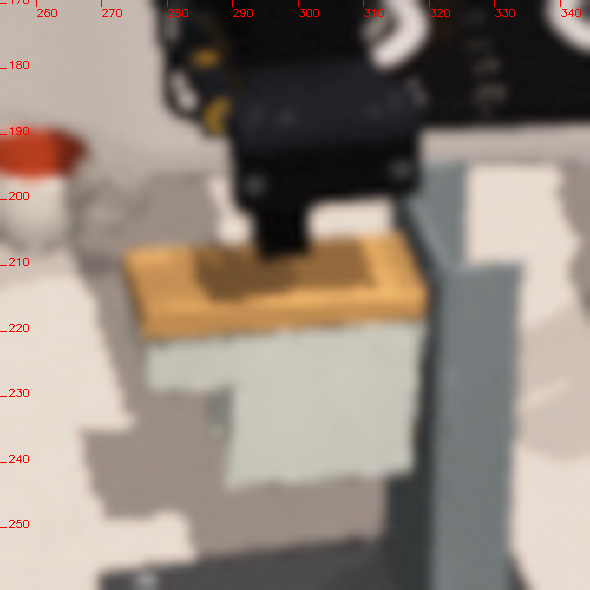

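Emit:
{"fn": "carry_out", "kwargs": {"commands": [0,0,5,0,0,0,0,0,4,0,0,0,0,0,3,0,0,0]}}

```text
time_s: 11.95
tcp_pos: [0.5237, -0.0328, 0.1903]
ee_rot: [[-0.992, -0.13, 0.003], [-0.13, 0.992, -0.001], [-0.002, -0.001, -1.0]]
wrist_force: [-0.9, 0.7, 1.1]
gripper_width: 0.004
```

Emit:
{"fn": "carry_out", "kwargs": {"commands": [0,0,3,0,0,0,0,0,3,0,0,0]}}

```text
time_s: 12.2
tcp_pos: [0.524, -0.0327, 0.1832]
ee_rot: [[-0.992, -0.129, 0.002], [-0.13, 0.992, -0.001], [-0.002, -0.001, -1.0]]
wrist_force: [-0.8, 0.6, -0.0]
gripper_width: 0.009
```

```bash
python3 -c "
from h import *
st()
s=capture('side');zoom(s,255,345,170,260,'s15.png')"
```

```text
t 12.2 tcp [ 0.524  -0.0327  0.1832] yawy 97.44 F [-0.8  0.6 -0. ] w 0.8
shift [53.8  0.3  7.9] rot [-0.001  0.002  0.001]
along 0.0026 lat -0.0001 dz 0.033
```

View pics/s15.png

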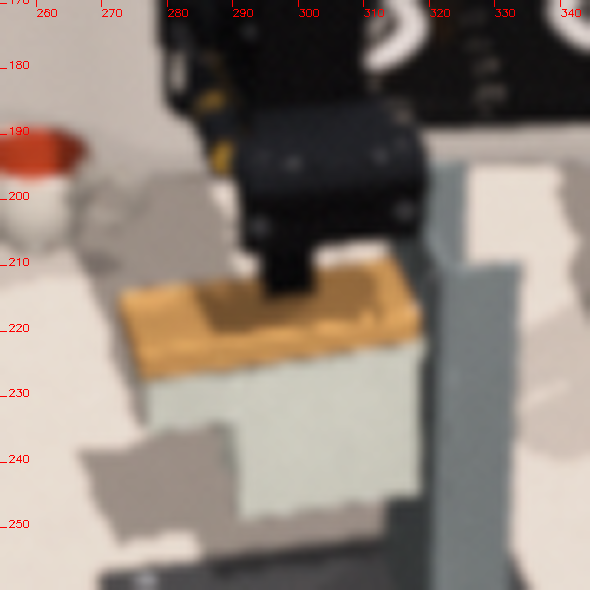

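Emit:
{"fn": "carry_out", "kwargs": {"commands": [0,0,2.5,0,0,0,0,0,2,0,0,0]}}

```text
time_s: 12.5
tcp_pos: [0.5237, -0.0328, 0.1785]
ee_rot: [[-0.992, -0.13, 0.001], [-0.13, 0.992, -0.001], [-0.001, -0.001, -1.0]]
wrist_force: [-4.6, 1.5, 10.1]
gripper_width: 0.009
```

Emit:
{"fn": "carry_out", "kwargs": {"commands": [0,0,1.5,0,0,0]}}

```text
time_s: 12.62
tcp_pos: [0.5237, -0.0329, 0.1785]
ee_rot: [[-0.991, -0.13, 0.002], [-0.13, 0.991, -0.002], [-0.001, -0.002, -1.0]]
wrist_force: [-4.9, 1.1, 11.0]
gripper_width: 0.007
```

```bash
python3 -c "
from h import *
st()"
```

```text
t 12.62 tcp [ 0.5237 -0.0329  0.1785] yawy 97.49 F [-4.9  1.1 11. ] w 0.6
shift [53.5  0.5  3.2] rot [-0.002  0.001  0.002]
along 0.0023 lat -0.0002 dz 0.0283
```

Emit:
{"fn": "carry_out", "kwargs": {"commands": [0,0,-5,0,0,0,5,0,-25,0,0,0,10,0,-35,0,0,0,0,0,-35,0,0,0,0,0,0,0,0,0]}}

```text
time_s: 13.25
tcp_pos: [0.5084, -0.0348, 0.2818]
ee_rot: [[-0.991, -0.13, 0.002], [-0.13, 0.991, -0.001], [-0.002, -0.002, -1.0]]
wrist_force: [-0.4, -0.5, -0.9]
gripper_width: 0.003
```

```bash
python3 -c "
from h import *
st()
s=capture('side');zoom(s,255,345,170,260,'s16.png');cv2.imwrite('pics/side16.png',s[:,:,::-1])"
```

```text
t 13.25 tcp [ 0.5084 -0.0348  0.2818] yawy 97.49 F [-0.4 -0.5 -0.9] w 0.3
shift [ 38.4   0.5 106.5] rot [-0.002  0.002  0.002]
along -0.0131 lat -0.0002 dz 0.1316
```

View pics/s16.png

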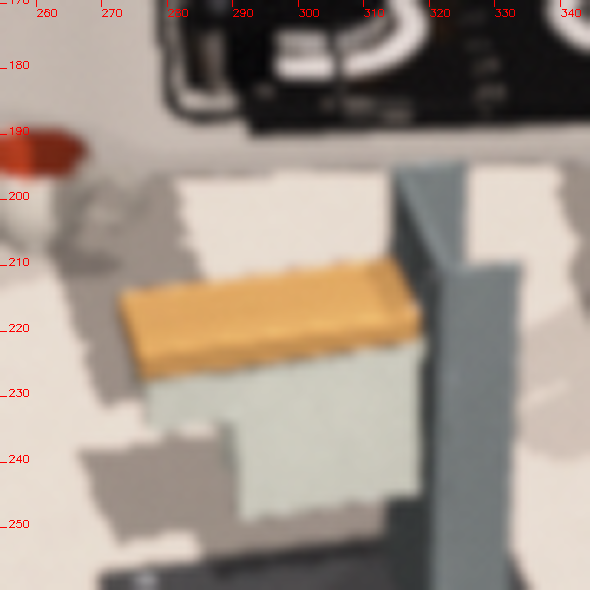

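Emit:
{"fn": "carry_out", "kwargs": {"commands": [0,-55,0,0,0,0,0,-55,0,0,0,0,0,-55,0,0,0,0,20,-55,0,0,0,0,20,-55,0,0,0,0]}}

```text
time_s: 13.92
tcp_pos: [0.5039, -0.3159, 0.2731]
ee_rot: [[-0.99, -0.139, -0.011], [-0.139, 0.99, 0.002], [0.01, 0.004, -1.0]]
wrist_force: [0.9, 0.3, 0.3]
gripper_width: 0.007
```

Emit:
{"fn": "carry_out", "kwargs": {"commands": [40,-45,0,0,0,0,40,-45,0,0,0,0,40,-45,0,0,0,0,40,-45,0,0,0,0,0,0,0,0,0,0]}}

```text
time_s: 14.55
tcp_pos: [0.3625, -0.5242, 0.2634]
ee_rot: [[-0.991, -0.134, -0.023], [-0.134, 0.991, 0.013], [0.021, 0.015, -1.0]]
wrist_force: [-0.3, 0.4, -0.0]
gripper_width: 0.003
```

Run:
```python
from h import *
np.set_printoptions(precision=1,suppress=True)
a=np.radians(7.4);c,q=np.cos(a),np.sin(a);U=np.array([[c,-q,0],[q,c,0],[0,0,1]]);uo=np.array([.577,-.0261,0.085])+U@[.0015,0,0]
bp=np.array([(0,-.0205,0),(-.08,-.0205,0),(0,-.025,.079),(-.12,-.025,.079)]);ob=np.array([(318.7,245),(291.1,248.5),(318.7,221.1),(276.8,227.5)])
print(np.c_[proj('side',uo+bp@U.T),ob])
s=capture('side');t=capture('top');cv2.imwrite('pics/side17.png',s[:,:,::-1]);cv2.imwrite('pics/top17.png',t[:,:,::-1]);zoom(t,265,345,205,315,'t17.png');print(sense()['tcp_pos'],sense()['time_s'])
```

```text
[[319.3 244.  318.7 245. ]
 [291.6 247.5 291.1 248.5]
 [320.2 221.3 318.7 221.1]
 [277.2 226.4 276.8 227.5]]
[ 0.4 -0.5  0.3] 14.65
```

View pics/t17.png

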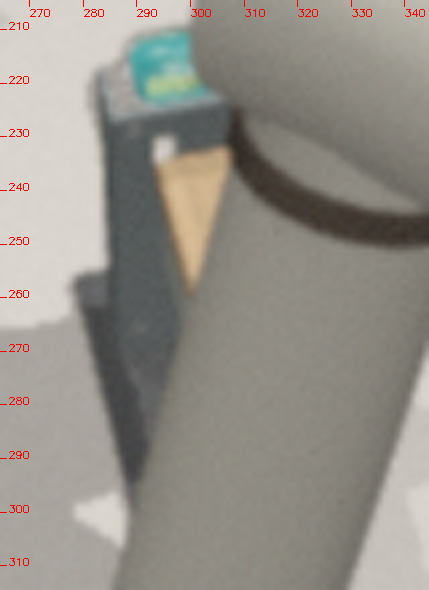

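View pics/side17.png

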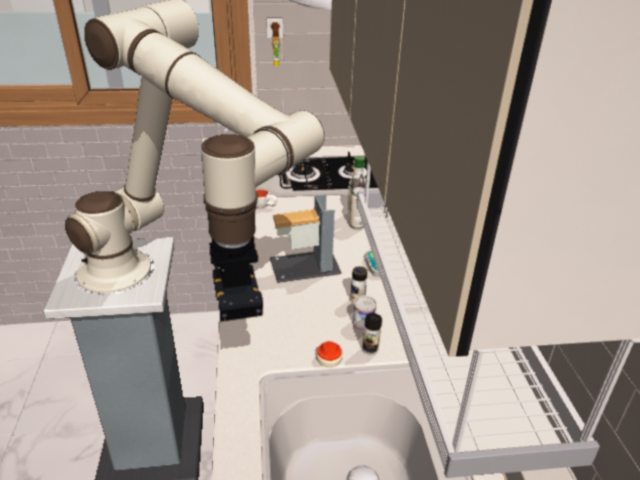

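```bash
python3 -c "
from station import *
print(finish_job())"
```

```text
the job is handed in; nothing more can be done
None
```

The spice ledge is hooked in both slots, pressed down past the red catch, and the job is handed in. It took about 15 s of the 51 s allowed.

**What I did:**
- I gripped the board from above and pushed the claws in until the back edge met the plate (about 7 N). Then I lowered the ledge onto the roller, with the claws about 15 mm above home, and let go. The camera showed it hanging by itself.
- My first press, on the back part of the board, only tilted the ledge and did not snap it in.
- I pressed again at the middle of the board and it snapped down. It then held firm against 11 N, with the fingertips at z 0.1785 m against a nominal board top of 0.180 m.

**What the last checks showed:**
- **Position:** in the side view three of the four measured ledge corners lie within about 1.2 pixels (roughly 3 mm) of the locked position. The fourth, the back corner of the board, is 1.5 pixels off.
- **Catch:** I could not see the roller, because the ledge covers it in the side view and the board and arm cover it in the top view. That it sprang out again is inferred from the force falling to about zero and the ledge's height.
- **Surroundings:** the other things in view look unmoved in the last side picture, by eye only. The arm is clear of everything.

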